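# Focus the colony viewer and hold its dead-man lamp paddle

### The job

Bring the dish into focus by turning the colony viewer's black handwheel clockwise, in as many grasps as it takes, until the yellow line on its dial stands at the green mark. Then let go of the wheel and, with the fingertips, press the orange pad of the spring-loaded lamp paddle down to its middle position, paddle level and its tip at the green band of the gauge, never pushing through towards the red band. Finish while still holding the paddle there, with the wheel still on its mark and the labware around left where it stands.

Things in the scene. Friction and masses are not known exactly. Their poses are not given: they have to be found in the camera images.
- viewer: Colony viewer, fixed. Origin on the bench under the handwheel axis; x runs from wheel to dish stage (195 mm off), z up. Grey housing 140 x 140 x 60 mm centred on the wheel; foot 120 mm wide, 30 high, to x = 300 mm. Dish stage 104 mm across, 100 to 130 mm high, rises 6 mm per rad of wheel. Magnifier post at x = 275 mm; lens 112 mm across at x = 200 mm, 241 mm high: keep the gripper clear.
- wheel_grip (a point): Point on the handwheel's vertical axis, 92 mm above the bench, in the black ribbed round grip, 50 mm diameter, from 69 to 108 mm above the bench; grip it across from above at any yaw. Below it, turning with it, is a dark steel dial disc of 100 mm diameter, top 69 mm above the bench: keep the fingertips above that.
- dial_line (a point): Outer end of the yellow line painted on the dial disc, 50 mm from the wheel's axis, 68 mm above the bench; it turns with the wheel. A short yellow stroke on top of the grip points the same way.
- dial_mark (a point): Point at the inner edge of the green mark, 50 mm from the wheel's axis, 68 mm above the bench: where the end of the yellow line has to come. The green mark is a block 16 mm wide on the fixed white ring round the dial; where it sits on the ring varies.
- handwheel (a joint): Turn of the handwheel in rad, growing clockwise as seen from above, with end stops at 0 and 5.0. The line always has to go clockwise to the mark, by about 2.3 to 3.9 rad. It turns with light friction (about 0.1 N m) and stays where it is left.
- pad_top (a point): Centre of the top of the orange pad (54 x 50 mm) on the lamp paddle; x axis along the paddle to its hinge, z the pad's normal. About 101 mm above the bench at rest (paddle sloping up 0.16 rad), 88 when level, 74 at the lower stop. Hinge 85 mm beyond it, 78 mm high, on a fixed blue box 185 x 80 x 45 mm. White gauge plate with green and red bands 62 mm from it, away from the hinge, top 113 mm high.
- paddle (a joint): Downward turn of the lamp paddle in rad: 0 at rest (tip up), 0.16 level in the middle position (lamp on), 0.32 at the lower stop (lamp cut out, red). A spring returns it: at the pad centre it takes about 3 N to start it, about 6.5 N to hold it level and about 10 N at the stop; the pad sinks about 13 mm from rest to level.
- dish_stack: Stack of four closed petri dishes, 90 mm across, 56 mm high, loose; origin at the centre of its underside. To be left alone.
- loop_holder: Blue inoculating loop holder, foot 76 mm across, 142 mm high with its loops, loose; origin at the centre of its underside. To be left alone.
- tube_rack: White rack 50 x 90 mm with two green culture tubes, 123 mm high, loose; origin at the centre of its underside. To be left alone.
- burner: Chrome bunsen stand foot, 80 mm across, with a thin tube 140 mm high, loose; origin at the centre of its underside. To be left alone.

How it is judged:
On the way, in this order (a step that is already met when the one before it is completed fails the run):
1. the handwheel's line stands at the green mark, wheel let go, paddle not yet pressed (horizontal distance between dial_line and dial_mark below 0.008 m and contact force between viewer and the fingers below 0.1 N and value of joint paddle below 0.05 rad), for 0.2 s.
2. the lamp paddle is pressed to its middle position by the fingers (value of joint paddle between 0.11 and 0.21 rad and contact force between paddle and the fingers above 1.5 N), for 0.3 s.
At the end, for the whole second after the job is handed in: The end of the yellow line is within 8 mm of the green mark's point and the wheel is let go; the fingers push on the orange pad with more than 1.5 N and hold the paddle between 0.11 and 0.21 rad (level within 0.05 rad) through the last second; the labware stands upright within 20 mm of where it was (all of step 2 and horizontal distance between dial_line and dial_mark below 0.008 m and contact force between viewer and the arm below 0.1 N and contact force between viewer and the fingers below 0.1 N and distance of each of dish_stack, loop_holder, tube_rack, burner from where it was at the start of the episode below 0.02 m and angle between each of dish_stack, loop_holder, tube_rack, burner's own z axis and vertical below 0.2 rad); the arm keeps its last pose, push and grip.
It fails at once if the paddle is pushed through towards the red band (beyond 0.27 rad) (value of joint paddle above 0.27 rad).
It fails at once if labware around is knocked over or pushed away (distance of any of dish_stack, loop_holder, tube_rack, burner from where it was at the start of the episode above 0.03 m or angle between any of dish_stack, loop_holder, tube_rack, burner's own z axis and vertical above 0.4 rad).
It also fails if it takes over 54 s, if anything falls off the work surface, if the arm or the gripper's body presses on something with over 40 N, if the wrist force passes 120 N, or if a joint passes its speed limit or range.

### The arm

A 7-joint arm with a two-finger parallel gripper is mounted at the origin on the work surface. World frame = base frame: x ahead of the robot, y to its left, z up, the work surface at z = 0. Lengths are in m, angles in rad, forces in N, time in s.
With the tool pointing down it reaches from about 0.4 to 0.875 m from the base axis. Payload 19.3 kg.
Tool frame: the origin (TCP) lies at the very end of the fingers, on their centre line; the grasp point (between the pads) lies 19 mm behind it; z points along the fingers, y is the line along which they close (so a half turn about z gives the same grasp; the last joint's range is limited). The gripper opens to 85 mm and grips with 20 to 120 N. Pads are 22 mm wide; open, the fingers measure 114 mm over their backs; the gripper's body (76 mm by 85 mm) begins 54 mm behind the grasp point. The pads swing forward as they close: fully open they stand 13 mm farther back than shut.
Start: joints at [1.26, 0.521, -0.036, 1.599, 0.021, 1.021, -0.113], TCP at [0.149, -0.607, 0.231] pointing down, gripper open.
Joint ranges: [-2.91, 2.91], [-0.3, 2.13], [-1.5, 1.42], [0.17, 2.43], [-1.26, 4.41], [0.16, 1.93], [-2.52, 2.52]. Speed limits (rad/s): [1.89, 1.89, 2.39, 2.39, 3.01, 3.01, 3.01].

### API

Orientations are given as [roll, pitch, yaw] about the fixed x, y, z axes, in that order (R = Rz(yaw) Ry(pitch) Rx(roll)).
In Python, from workcell import bot gives the robot as it stands.
- The arm moves only by the shell command python3 -m crank 'ROWS' [FORCE]. ROWS is a JSON object of lists of equal length, an entry for each row: "travel": the shift along the world's x, y, z in cm, a list of three; "turn": the turn, a rotation vector about the world's x, y, z in degrees, a list of three; "gripper": the closure, from 0 (fully open) to 1 (shut). A call has exactly 5 rows; each row is the pose to reach, as a shift and turn from the pose commanded when the call began; what a row does not reach only later rows make up. A row lasts 1/10 s, in which the tool goes at most 50 mm and 8.59 degrees, less where a joint would pass 70% of its speed; a pose out of reach is approached as far as the arm can. A call with a gripper value outside its range is refused whole. The fingers move at their own pace and stop on an object; FORCE is the grip in N (left out, the last holds). Time passes only in rows, so rows that repeat a pose let the fingers close, or fill a call up. It gives the time, the measured TCP pose, the force, the opening and the grip force at its end, in the units of the state.
- bot.observe(): the state, without advancing time (a new reading comes with each control period).
- bot.grab_frame(name): name is "side" or "top" or "wrist"; returns a dict with "pixels" (480x640x3 uint8, red, green, blue), "fx", "fy", "cx", "cy" (pixels), "extrinsics" (4x4, takes a point from world to camera coordinates). Camera axes: x right, y down, z forward; pixel columns grow to the right and rows downward; lengths in m; the calibration is good to about 2 mm. The wrist camera is an equidistant fisheye: a pixel r from the principal point sees the ray r / f radians off the axis. A picture is of the moment at which its call begins. There is no depth.
- bot.job_done(): hands the job in; it is judged then, once.
The state is a dict: "clock": time; "qpos": joint angles; "qd": joint speeds; "joint_efforts": joint torques, N m; "position": TCP position; "tool_rot": TCP orientation; "force": force on the tool from outside, world axes, zero at the start; "moment": the same for the moment, N m; "grip_width": finger opening in m; "finger_force": force on a finger pad.
Only numpy, scipy, OpenCV 4.12 (cv2) and the standard library are available. Lean on these libraries where they do the work, as an engineer would, in place of code of your own. Each camera call takes 0.05 s, during which the arm holds its last target. There are 200 camera calls.

## Working session

There is one attempt and no reset: what is moved stays moved. The work goes in short steps, Python scripts to look and compute and a shell command to move; the robot and the scene stay as the last step left them, time stands still between calls to the robot, and variables do not carry over. Pictures are saved under pics/ and viewed, at most 10 in all, crops included, and the job is handed in when it is done.

```bash
mkdir -p pics; ls; cat > h.py <<'E'
import numpy as np, cv2
from workcell import bot
def ray(f,u,v):
    E=np.array(f["extrinsics"]);R=E[:3,:3];t=E[:3,3]
    d=np.array([(u-f["cx"])/f["fx"],(v-f["cy"])/f["fy"],1.])
    return -R.T@t, R.T@d
def onz(f,u,v,z):
    o,d=ray(f,u,v); return o+d*(z-o[2])/d[2]
def proj(f,p):
    E=np.array(f["extrinsics"]);c=E[:3,:3]@np.array(p)+E[:3,3]
    return np.array([f["fx"]*c[0]/c[2]+f["cx"],f["fy"]*c[1]/c[2]+f["cy"]])
def save(f,n): cv2.imwrite("pics/"+n,cv2.cvtColor(f["pixels"],cv2.COLOR_RGB2BGR))
E
python3 - <<'E'
from h import *
np.set_printoptions(precision=4,suppress=True)
for n in("top","side"):
    f=bot.grab_frame(n); save(f,n+"0.png"); print(n,f["fx"],f["cx"],f["cy"]); print(np.array(f["extrinsics"]), ray(f,320,240))
s=bot.observe(); print(s)
E
```

```text
pics
top 462.58806845872857 315.91338334217784 241.30190682653364
[[-0.0093 -1.      0.0011 -0.0111]
 [-0.9783  0.0089 -0.2072  0.5526]
 [ 0.2072 -0.003  -0.9783  0.9341]
 [ 0.      0.      0.      1.    ]] (array([ 0.3469, -0.0133,  1.0284]), array([ 0.2099, -0.0118, -0.9777]))
side 498.87510896686734 324.04417745128774 240.0895968108949
[[-0.7789 -0.6272  0.0054  0.3905]
 [-0.4175  0.5121 -0.7506  0.2808]
 [ 0.468  -0.5869 -0.6607  1.1068]
 [ 0.      0.      0.      1.    ]] (array([-0.0966,  0.7507,  0.94  ]), array([ 0.4744, -0.5819, -0.6606]))
{'clock': 0.1, 'qpos': array([ 1.2598,  0.5219, -0.0363,  1.5999,  0.0212,  1.0211, -0.1128]), 'qd': array([-0.0001, -0.0009,  0.0011, -0.0013,  0.0001, -0.0001,  0.0002]), 'joint_efforts': array([  0.0026, -92.8507,   1.9834, -37.053 ,   0.0181,   0.0054,
        -0.0001]), 'position': array([ 0.149 , -0.6067,  0.2308]), 'tool_rot': array([-3.1406,  0.    ,  0.2408]), 'force': array([-0.3522,  0.7122,  0.4904]), 'moment': array([-0.0168, -0.0149,  0.019 ]), 'finger_force': 0.0, 'grip_width': 0.08545789634017867}
```

View pics/top0.png

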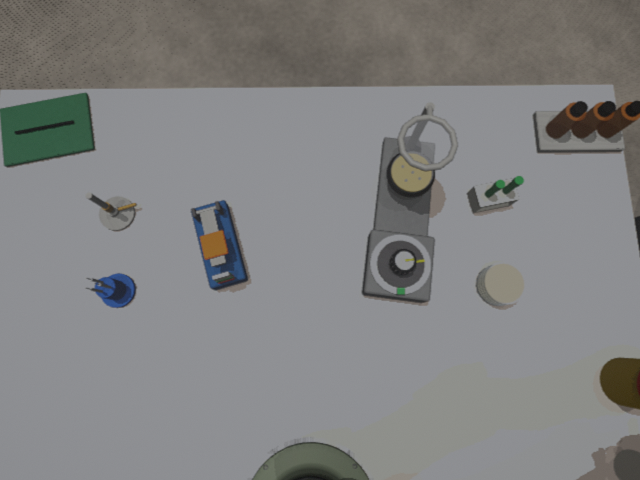

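View pics/side0.png

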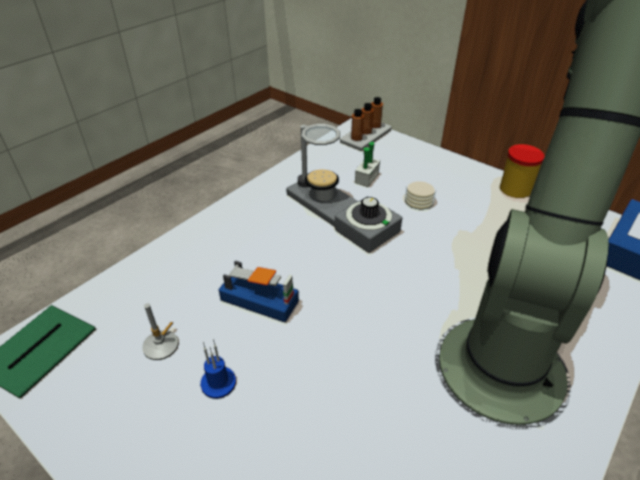

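The top view shows the viewer with its wheel at about (402,264), a yellow line pointing right (~(423,261)), and the green mark at (401,291). The orange pad is at (214,245), with its hinge toward the top of the image and the gauge at (222,277).

```bash
cat > m.py <<'E'
from h import *
np.set_printoptions(precision=4,suppress=True)
def blobs(f,lo,hi,roi,minA=4):
    x0,y0,x1,y1=roi
    m=cv2.inRange(cv2.cvtColor(f["pixels"],cv2.COLOR_RGB2HSV),lo,hi)
    k=np.zeros_like(m);k[y0:y1,x0:x1]=m[y0:y1,x0:x1]
    n,l,s,c=cv2.connectedComponentsWithStats(k)
    return [(s[i,4],c[i],np.argwhere(l==i)[:,::-1]) for i in range(1,n) if s[i,4]>=minA],k
E
python3 - <<'E'
from m import *
f=bot.grab_frame("top")
R=(360,228,440,302)
hsv=cv2.cvtColor(f["pixels"],cv2.COLOR_RGB2HSV)
for nm,lo,hi in(("yellow",(22,90,80),(35,255,255)),("green",(50,100,60),(80,255,255))):
    for a,c,p in blobs(f,lo,hi,R)[0]: print(nm,a,c,p.min(0),p.max(0),onz(f,*c,.069))
b,k=blobs(f,(0,0,130),(180,60,255),(366,234,436,298),20)
for a,c,p in b:
    h=cv2.convexHull(p.astype(np.float32)); e=cv2.fitEllipse(h); print("white",a,c,e, onz(f,*e[0],.067),onz(f,*e[0],.108))
b,k=blobs(f,(5,150,80),(20,255,255),(190,220,240,270))
for a,c,p in b:
    r=cv2.minAreaRect(p.astype(np.float32)); print("orange",a,c,r,onz(f,*c,.1), [onz(f,*q,.1)[:2] for q in cv2.boxPoints(r)])
# blue box
b,k=blobs(f,(100,120,30),(125,255,255),(180,190,260,300),50)
for a,c,p in b:
    r=cv2.minAreaRect(p.astype(np.float32)); print("blue",a,r,[onz(f,*q,.04)[:2] for q in cv2.boxPoints(r)])
c1=cv2.resize(cv2.cvtColor(f["pixels"],cv2.COLOR_RGB2BGR)[225:305,350:450],None,fx=4,fy=4,interpolation=cv2.INTER_CUBIC)
c2=cv2.resize(cv2.cvtColor(f["pixels"],cv2.COLOR_RGB2BGR)[200:300,170:270],None,fx=4,fy=4,interpolation=cv2.INTER_CUBIC)
cv2.imwrite("pics/c.png",np.hstack([np.vstack([c1,np.zeros((80,400,3),np.uint8)]),c2]))
E
```

```text
yellow 14 [409.2143 259.2857] [406 258] [413 260] [ 0.5097 -0.212   0.069 ]
yellow 23 [419.6522 260.7826] [416 259] [423 262] [ 0.5063 -0.2338  0.069 ]
green 36 [400.5 290.5] [398 288] [403 293] [ 0.4442 -0.1906  0.069 ]
white 929 [399.6394 262.9645] ((400.1014404296875, 264.00372314453125), (58.58666229248047, 60.69792938232422), 126.64509582519531) [ 0.5001 -0.1928  0.067 ] [ 0.4936 -0.1851  0.108 ]Traceback (most recent call last):
  File "<stdin>", line 9, in <module>
cv2.error: OpenCV(4.12.0) /io/opencv/modules/imgproc/src/shapedescr.cpp:361: error: (-201:Incorrect size of input array) There should be at least 5 points to fit the ellipse in function 'fitEllipseNoDirect'
```

```bash
cat > d.py <<'E'
from m import *
f=bot.grab_frame("top")
R=(360,228,440,302)
cen=np.array([.5,-.193])
for nm,lo,hi in(("yellow",(22,90,80),(35,255,255)),("green",(50,100,60),(80,255,255))):
    for a,c,p in blobs(f,lo,hi,R)[0]:
        for z in(.068,.108):
            q=onz(f,*c,z)[:2]-cen; print(nm,a,z,q,np.hypot(*q),np.degrees(np.arctan2(q[1],q[0])))
b,k=blobs(f,(0,0,130),(180,60,255),(380,245,425,280),20)
print("cap",[(a,c,onz(f,*c,.108)) for a,c,p in b])
b,k=blobs(f,(5,150,80),(20,255,255),(190,220,240,270),40)
for a,c,p in b:
    r=cv2.minAreaRect(p.astype(np.float32)); print("orange",a,c,r,onz(f,*c,.1), [onz(f,*q,.1)[:2] for q in cv2.boxPoints(r)])
b,k=blobs(f,(100,120,30),(125,255,255),(180,190,260,300),50)
for a,c,p in b:
    r=cv2.minAreaRect(p.astype(np.float32)); print("blue",a,r,[onz(f,*q,.04)[:2] for q in cv2.boxPoints(r)])
E
python3 d.py
python3 - <<'E'
from m import *
f=bot.grab_frame("top");g=bot.grab_frame("side")
I=lambda f,y,x,w:cv2.resize(cv2.cvtColor(f["pixels"],cv2.COLOR_RGB2BGR)[y:y+w,x:x+w],(400,400),interpolation=cv2.INTER_CUBIC)
cv2.imwrite("pics/c.png",np.hstack([I(f,224,360,80),I(f,195,170,100)]))
for n,lo,hi,r,z in(("orange",(5,150,80),(20,255,255),(245,260,290,290),.1),):
    for a,c,p in blobs(g,lo,hi,r)[0]: print(n,a,c,onz(g,*c,z))
# triangulated side: yellow/green on viewer
for n,lo,hi in(("y",(22,90,80),(35,255,255)),("g",(50,100,60),(80,255,255))):
    for a,c,p in blobs(g,lo,hi,(340,190,400,240))[0]: print(n,a,c,onz(g,*c,.068),onz(g,*c,.108))
E
```

```text
yellow 14 0.068 [ 0.0098 -0.0192] 0.02160146247251881 -62.944502935389956
yellow 14 0.108 [ 0.003  -0.0109] 0.011364247877556678 -74.48193688384826
yellow 23 0.068 [ 0.0064 -0.041 ] 0.04153954685673514 -81.09103023057966
yellow 23 0.108 [-0.0002 -0.0318] 0.03184352157430862 -90.3792204787183
green 36 0.068 [-0.0557  0.0022] 0.05571615098502687 177.72295904176877
green 36 0.108 [-0.0597  0.0096] 0.06049703050146222 170.86192612340642
cap [(np.int32(57), array([421.4912, 249.4211]), array([ 0.5231, -0.2299,  0.108 ])), (np.int32(227), array([403.7181, 260.1498]), array([ 0.5014, -0.1928,  0.108 ])), (np.int32(28), array([422.7857, 275.7857]), array([ 0.4693, -0.2294,  0.108 ]))]
orange 548 [213.6642 244.5949] ((213.61769104003906, 244.4706268310547), (23.525955200195312, 23.768489837646484), 75.96376037597656) [0.5385 0.1934 0.1   ] [array([0.557 , 0.2237]), array([0.5687, 0.1767]), array([0.5208, 0.1635]), array([0.5093, 0.21  ])]
blue 852 ((218.0882568359375, 243.85296630859375), (81.73450469970703, 35.65273666381836), 75.96376037597656) [array([0.633 , 0.2602]), array([0.6523, 0.1841]), array([0.4745, 0.1361]), array([0.4566, 0.2096])]
blue 94 ((198.47059631347656, 226.3823699951172), (18.432706832885742, 6.063390731811523), 75.96376037597656) [array([0.6109, 0.2538]), array([0.6141, 0.241 ]), array([0.5735, 0.2295]), array([0.5703, 0.2422])]
orange 306 [261.3856 276.0065] [0.5324 0.1974 0.1   ]
g 23 [384.7826 221.8696] [ 0.4387 -0.1892  0.068 ] [ 0.4142 -0.1461  0.108 ]
```

View pics/c.png

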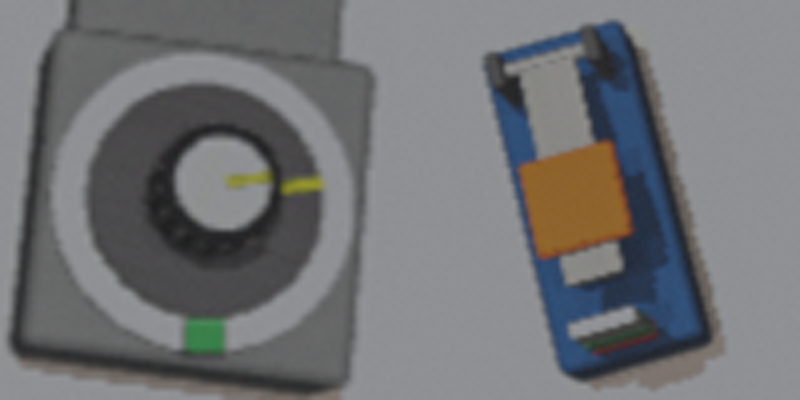

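The crops show the dial line at about (323,185), pointing right, and the green mark at (205,337). The wheel axis is close to (0.501,-0.193). The line needs about 100° clockwise, less than the stated range, so I'll go by the images. The pad is at about (0.539,0.193), with its hinge toward +x and slightly +y.

```bash
python3 -m crank '{"travel":[[3.2,3.8,0],[6.4,7.6,0],[9.6,11.4,0],[12.8,15.2,0],[16,19,0]],"turn":[[0,0,8],[0,0,16],[0,0,24],[0,0,32],[0,0,40]],"gripper":[0,0,0,0,0]}' 30
python3 -m crank '{"travel":[[3.2,3.8,0],[6.4,7.6,0],[9.6,11.4,0],[12.8,15.2,0],[16,19,0]],"turn":[[0,0,8],[0,0,16],[0,0,24],[0,0,32],[0,0,40]],"gripper":[0,0,0,0,0]}'
python3 -m crank '{"travel":[[1.6,1.7,0],[3.2,3.4,0],[3.2,3.4,0],[3.2,3.4,0],[3.2,3.4,0]],"turn":[[0,0,8],[0,0,16],[0,0,23],[0,0,23],[0,0,23]],"gripper":[0,0,0,0,0]}'
python3 -c "
from h import *
s=bot.observe();print(s['qpos'],s['position'],s['tool_rot'],s['force'])"
```

```text
clock: 0.8
position: [0.3099, -0.4154, 0.2315]
tool_rot: [3.141, 0.0, 0.944]
force: [2.0, -1.5, 0.1]
grip_width: 0.0854
finger_force: 0.0
clock: 1.3
position: [0.47, -0.2254, 0.2316]
tool_rot: [3.141, 0.0, 1.642]
force: [1.6, -1.8, 0.6]
grip_width: 0.0854
finger_force: 0.0
clock: 1.8
position: [0.5007, -0.1935, 0.2312]
tool_rot: [-3.141, -0.0, 2.034]
force: [-0.5, 0.7, 0.4]
grip_width: 0.0854
finger_force: 0.0
[ 0.70050803  0.43319143 -0.59087801  1.81094803  0.28490663  0.98338286
  0.45573778] [ 0.50069897 -0.19345414  0.23118455] [-3.14128209e+00 -8.80409552e-05  2.03392150e+00] [-0.52220473  0.73276624  0.38049502]
```

```bash
python3 -m crank '{"travel":[[0,0.05,-4],[0,0.05,-8],[0,0.05,-11],[0,0.05,-13.5],[0,0.05,-15.4]],"turn":[[0,0,0],[0,0,0],[0,0,0],[0,0,0],[0,0,0]],"gripper":[0,0,0,0,0]}'
python3 -m crank '{"travel":[[0,0,0],[0,0,0],[0,0,0],[0,0,0],[0,0,0]],"turn":[[0,0,0],[0,0,0],[0,0,0],[0,0,0],[0,0,0]],"gripper":[0.5,0.5,0.5,0.5,0.5]}' 30
python3 -c "
from h import *
save(bot.grab_frame('wrist'),'w.png')"
```

```text
clock: 2.3
position: [0.5001, -0.193, 0.0757]
tool_rot: [-3.14, -0.001, 2.034]
force: [-0.3, 0.3, 1.2]
grip_width: 0.0854
finger_force: 0.0
clock: 2.8
position: [0.4986, -0.1942, 0.0782]
tool_rot: [-3.137, 0.0, 2.035]
force: [-14.3, -7.0, 5.4]
grip_width: 0.049
finger_force: 30.9
```

View pics/w.png

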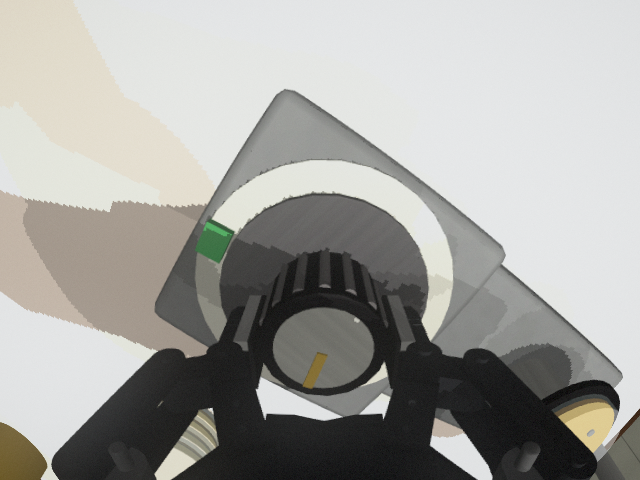

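The wrist view confirms the grasp: grip at (323,347), yellow stroke pointing down-left to (303,387), green block at (215,242), so roughly 100° clockwise. I'll shift slightly to relieve the side force, then turn.

```bash
python3 -m crank '{"travel":[[-0.2,-0.1,0],[-0.2,-0.1,0],[-0.2,-0.1,0],[-0.2,-0.1,0],[-0.2,-0.1,0]],"turn":[[0,0,0],[0,0,-5],[0,0,-10],[0,0,-15],[0,0,-20]],"gripper":[0.5,0.5,0.5,0.5,0.5]}' 40
python3 -m crank '{"travel":[[0,0,0],[0,0,0],[0,0,0],[0,0,0],[0,0,0]],"turn":[[0,0,-6],[0,0,-12],[0,0,-18],[0,0,-24],[0,0,-30]],"gripper":[0.5,0.5,0.5,0.5,0.5]}'
python3 -c "
from h import *
s=bot.observe();print(s['qpos'],s['moment'])"; python3 d.py | grep -E 'yellow|green'
```

```text
clock: 3.35
position: [0.4986, -0.1943, 0.0783]
tool_rot: [-3.141, 0.001, 1.684]
force: [-4.7, -2.2, -3.0]
grip_width: 0.0488
finger_force: 43.8
clock: 3.85
position: [0.4986, -0.1943, 0.0783]
tool_rot: [3.141, 0.001, 1.16]
force: [-3.9, -3.4, -2.6]
grip_width: 0.0486
finger_force: 43.6
[ 0.44696901  0.60905383 -0.25430726  1.9459219   0.25273545  0.61680322
 -0.38180354] [-0.48305972  1.11190829  0.09108945]
green 30 0.068 [-0.0566  0.0025] 0.05669416007466265 177.43606894762013
green 30 0.108 [-0.0607  0.0099] 0.061459620380686114 170.71442738120328
```

```bash
python3 -m crank '{"travel":[[-0.05,-0.05,0],[-0.05,-0.05,0],[-0.05,-0.05,0],[-0.05,-0.05,0],[-0.05,-0.05,0]],"turn":[[0,0,-6],[0,0,-12],[0,0,-18],[0,0,-24],[0,0,-30]],"gripper":[0.5,0.5,0.5,0.5,0.5]}'
python3 -m crank '{"travel":[[0,0,0],[0,0,0],[0,0,0],[0,0,0],[0,0,0]],"turn":[[0,0,-6],[0,0,-12],[0,0,-18],[0,0,-20],[0,0,-20]],"gripper":[0.5,0.5,0.5,0.5,0.5]}'
python3 -c "
from h import *
s=bot.observe();print(s['qpos'],s['moment'])
save(bot.grab_frame('wrist'),'w2.png')"; python3 d.py | grep -E 'yellow|green'
```

```text
clock: 4.4
position: [0.4987, -0.1943, 0.0783]
tool_rot: [3.141, -0.001, 0.637]
force: [-1.8, -2.1, -4.3]
grip_width: 0.0489
finger_force: 43.5
clock: 4.9
position: [0.4987, -0.1943, 0.0782]
tool_rot: [3.141, -0.001, 0.293]
force: [-5.4, -3.8, 8.5]
grip_width: 0.049
finger_force: 44.6
[ 0.27650156  0.60094597 -0.02153808  1.95549614  0.02239605  0.58440924
 -1.03745848] [-0.18350909  1.05615752 -0.06353498]
yellow 26 0.068 [-0.0369  0.0011] 0.03694620324431755 178.31313605101275
yellow 26 0.108 [-0.0418  0.0085] 0.0426297148012188 168.45940134341188
green 33 0.068 [-0.0561  0.0021] 0.05618345655406216 177.87967668991277
green 33 0.108 [-0.0602  0.0095] 0.060924199174160844 171.04972891137587
```

View pics/w2.png

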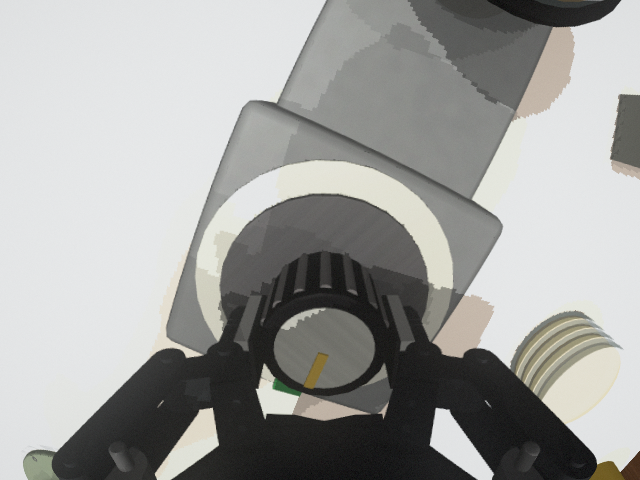

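The stroke now points toward the green mark (just behind it at (285,386)), and in the top view line and mark agree to within about 1°. I'll release, rise and re-measure.

```bash
python3 -m crank '{"travel":[[0.05,0,0],[0.05,0,0],[0.05,0,0],[0.05,0,0],[0.05,0,0]],"turn":[[0,0,0],[0,0,0],[0,0,0],[0,0,0],[0,0,0]],"gripper":[0,0,0,0,0]}'
python3 -m crank '{"travel":[[0,0,2],[0,0,6],[0,0,10],[0,0,14],[0,0,16]],"turn":[[0,0,0],[0,0,0],[0,0,0],[0,0,0],[0,0,0]],"gripper":[0,0,0,0,0]}'
python3 -m crank '{"travel":[[0,5,0],[0,10,0],[0,15,0],[0,18,0],[0,18,0]],"turn":[[0,0,0],[0,0,0],[0,0,0],[0,0,0],[0,0,0]],"gripper":[0,0.3,0.6,1,1]}'
python3 - <<'E'
from m import *
R=(360,228,440,302)
f=bot.grab_frame("top"); save(f,"t2.png")
cen=np.array([.4987,-.1943])
for nm,lo,hi in(("yellow",(22,90,80),(35,255,255)),("green",(50,100,60),(80,255,255))):
    for a,c,p in blobs(f,lo,hi,R)[0]:
        q=onz(f,*c,.068)[:2]; e=onz(f,*p[p[:,1].argmax()],.068)[:2]; d=q-cen; print(nm,a,c,q,e,np.degrees(np.arctan2(d[1],d[0])))
b,k=blobs(f,(0,0,130),(180,60,255),(366,234,436,298),20)
print([(a,c,onz(f,*c,.108)[:2]) for a,c,p in b])
x=cv2.resize(cv2.cvtColor(f["pixels"],cv2.COLOR_RGB2BGR)[224:304,360:440],(400,400),interpolation=cv2.INTER_CUBIC); cv2.imwrite("pics/t2c.png",x)
E
```

```text
clock: 5.5
position: [0.4991, -0.1939, 0.0773]
tool_rot: [-3.142, -0.0, 0.293]
force: [-0.0, -0.6, -0.1]
grip_width: 0.0852
finger_force: 0.0
clock: 6.0
position: [0.4998, -0.1942, 0.2406]
tool_rot: [3.14, -0.003, 0.293]
force: [0.2, -0.3, -0.3]
grip_width: 0.0856
finger_force: 0.0
clock: 6.5
position: [0.4989, -0.0095, 0.2374]
tool_rot: [-3.14, -0.001, 0.299]
force: [-0.2, -0.0, 0.0]
grip_width: 0.0279
finger_force: 0.0
yellow 9 [404. 265.] [ 0.4978 -0.2007] [ 0.4893 -0.2003] -98.34850380632372
yellow 36 [400.8333 281.3333] [ 0.4634 -0.1924] [ 0.4516 -0.1901] 176.89071137211062
green 37 [400.8108 290.7568] [ 0.4438 -0.1914] [ 0.4371 -0.1894] 176.98346642420387
[(np.int32(678), array([412.8053, 258.2198]), array([ 0.5052, -0.2113])), (np.int32(230), array([433.3174, 270.487 ]), array([ 0.4798, -0.2512])), (np.int32(251), array([404.1195, 259.9363]), array([ 0.5018, -0.1936]))]
```

View pics/t2c.png

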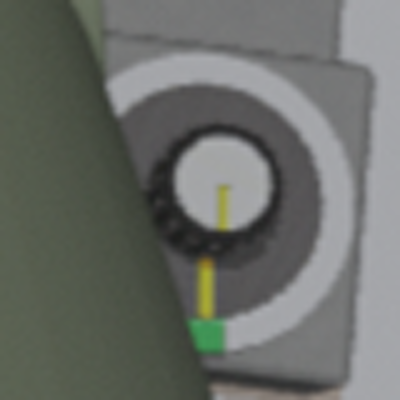

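The crop shows the yellow line ending at (206,318), at the middle of the green mark: wheel done. Now over to the pad with closed fingers.

```bash
python3 -m crank '{"travel":[[0.9,5,0],[1.8,10,0],[2.7,15,0],[3.8,20,0],[3.8,20.5,0]],"turn":[[0,0,0],[0,0,0],[0,0,0],[0,0,0],[0,0,0]],"gripper":[1,1,1,1,1]}'
python3 -m crank '{"travel":[[0,0,-4],[0,0,-8],[0,0,-11],[0,0,-12],[0,0,-12]],"turn":[[0,0,0],[0,0,0],[0,0,0],[0,0,0],[0,0,0]],"gripper":[1,1,1,1,1]}'
python3 - <<'E'
from h import *
f=bot.grab_frame("top");g=bot.grab_frame("side")
I=lambda f,y,x,w:cv2.resize(cv2.cvtColor(f["pixels"],cv2.COLOR_RGB2BGR)[y:y+w,x:x+w],(400,400),interpolation=cv2.INTER_CUBIC)
cv2.imwrite("pics/p.png",np.hstack([I(f,195,170,100),I(g,220,205,110)]))
E
```

```text
clock: 7.05
position: [0.5373, 0.196, 0.2369]
tool_rot: [-3.14, -0.0, 0.298]
force: [-0.8, -0.2, 0.7]
grip_width: 0.0004
finger_force: 0.0
clock: 7.55
position: [0.5369, 0.19, 0.1165]
tool_rot: [3.141, 0.002, 0.292]
force: [0.2, 0.6, 0.3]
grip_width: 0.0
finger_force: 0.0
```

View pics/p.png

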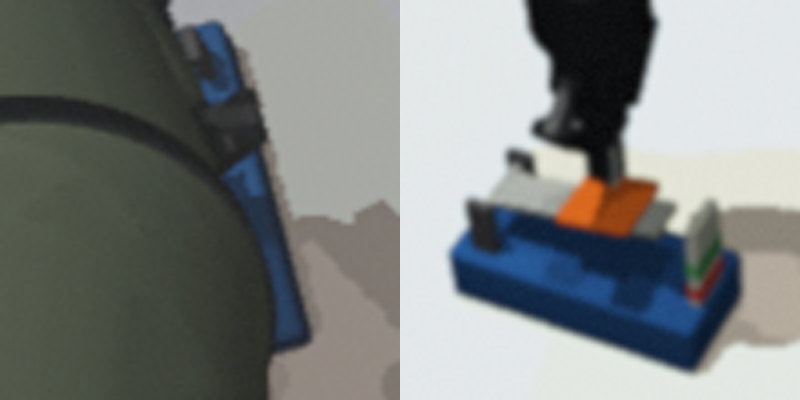

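The side crop shows the shut fingertips just above the orange pad (tip at (608,185)), with the gauge at (705,245). Pressing in small steps.

```bash
python3 -m crank '{"travel":[[0,0.2,-0.4],[0,0.2,-0.8],[0,0.2,-1.2],[0,0.2,-1.6],[0,0.2,-1.7]],"turn":[[0,0,0],[0,0,0],[0,0,0],[0,0,0],[0,0,0]],"gripper":[1,1,1,1,1]}'
python3 -m crank '{"travel":[[0,0,-0.2],[0,0,-0.4],[0,0,-0.6],[0,0,-0.7],[0,0,-0.7]],"turn":[[0,0,0],[0,0,0],[0,0,0],[0,0,0],[0,0,0]],"gripper":[1,1,1,1,1]}'
```

```text
clock: 8.15
position: [0.5368, 0.193, 0.0999]
tool_rot: [3.142, 0.001, 0.293]
force: [-2.4, -1.2, 3.4]
grip_width: -0.0004
finger_force: 1.6
clock: 8.65
position: [0.5369, 0.193, 0.0932]
tool_rot: [3.142, 0.0, 0.293]
force: [-2.6, -0.3, 5.0]
grip_width: 0.0003
finger_force: 2.4
```

```bash
python3 -m crank '{"travel":[[0,0,-0.15],[0,0,-0.3],[0,0,-0.45],[0,0,-0.5],[0,0,-0.5]],"turn":[[0,0,0],[0,0,0],[0,0,0],[0,0,0],[0,0,0]],"gripper":[1,1,1,1,1]}'
python3 -m crank '{"travel":[[0,0,0],[0,0,0],[0,0,0],[0,0,0],[0,0,0]],"turn":[[0,0,0],[0,0,0],[0,0,0],[0,0,0],[0,0,0]],"gripper":[1,1,1,1,1]}'
python3 - <<'E'
from m import *
f=bot.grab_frame("top");g=bot.grab_frame("side")
x=cv2.cvtColor(g["pixels"],cv2.COLOR_RGB2BGR)
a=cv2.resize(x[240:320,210:310],(500,400),interpolation=cv2.INTER_CUBIC)
cv2.imwrite("pics/q.png",a)
for nm,lo,hi in(("yellow",(22,90,80),(35,255,255)),("green",(50,100,60),(80,255,255))):
    print(nm,[(a,c) for a,c,p in blobs(f,lo,hi,(360,228,440,302))[0]])
E
```

```text
clock: 9.15
position: [0.5369, 0.193, 0.0883]
tool_rot: [3.142, 0.0, 0.293]
force: [-3.1, -1.4, 7.0]
grip_width: -0.0
finger_force: 3.3
clock: 9.65
position: [0.5369, 0.193, 0.0884]
tool_rot: [3.142, 0.0, 0.293]
force: [-4.1, -1.4, 6.5]
grip_width: -0.0002
finger_force: 3.2
yellow [(np.int32(9), array([404., 265.])), (np.int32(33), array([400.9697, 281.3333]))]
green [(np.int32(36), array([400.5, 290.5]))]
```

View pics/q.png

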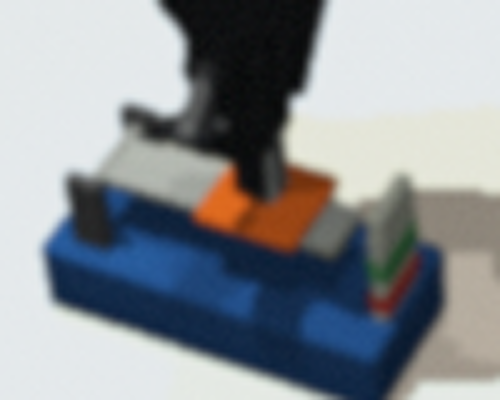

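The side crop shows the fingertips on the pad at (262,190), with the paddle level and its tip at (335,235), in line with the green band. The readings agree: 88 mm and 6.5 N, and the wheel is still on its mark.

```bash
python3 -c "
from h import *
print(bot.job_done())"
```

```text
the job is handed in; nothing more can be done
None
```

I turned the wheel about 100° clockwise in one grasp (less than the stated 2.3–3.9 rad, but the images show the line on the green mark), let go, and handed in holding the paddle level at 88 mm with about 6.5 N; no verdict was returned, and I did not re-measure the labware, though the fingers went nowhere near it.

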